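# Open the push-and-turn medicine bottle

### The arm

A 6-joint arm with a two-finger parallel gripper is mounted at the origin on the work surface. World frame = base frame: x ahead of the robot, y to its left, z up, the work surface at z = 0. Lengths are in m, angles in rad, forces in N, time in s.
With the tool pointing down it reaches from about 0.35 to 0.925 m from the base axis. Payload 6.4 kg.
Tool frame: the origin (TCP) lies midway between the tips of the shut fingers; the grasp point (between the pads) lies 19 mm behind it; z points along the fingers, y is the line along which they close (so a half turn about z gives the same grasp; the last joint's range is limited). The gripper opens to 94 mm and grips with 3 to 60 N. Pads are 16 mm wide; open, the fingers measure 119 mm over their backs; the gripper's body (75 mm by 177 mm) begins 78 mm behind the grasp point.
Start: joints at [-0.174, 0.245, 1.558, -0, 1.339, -0.174], TCP at [0.65, 0, 0.205] pointing down, gripper open.
Joint ranges: [-3.13, 3.13], [-1.02, 2.26], [0.13, 2.54], [-0.95, 4.09], [0.21, 2.88], [-2.74, 2.74]. Speed limits (rad/s): [2.57, 2.57, 3.14, 3.14, 3.14, 3.14].

### API

Orientations are given as a rotation vector (axis times angle).
In Python, from station import env gives the robot as it stands. Calls block until the motion is done:
- env.move_ptp(position, orientation): joint-space move of the TCP to a pose.
- env.move_l(position, frame=None, velocity=0.15, until_force=None): straight line of the TCP; frame=None keeps the orientation; velocity is the mean speed in m/s. With until_force (N) it stops when the force on the tool has changed by that much, and returns True; else False.
- env.move_j(angles): joint-space move.
- env.command_gripper(opening, grasp_force=None): finger opening in m; grasp_force is the grip in N (None keeps the last); returns when the fingers have stopped.
- env.pause(seconds).
- env.ik(position, orientation): joint angles nearest the present ones, or None.
- env.read_state(): the state.
- env.capture(name): name is "scene" or "side" or "wrist"; returns the picture (384x512x3 uint8, red, green, blue); there is no depth.
- env.camera_info(name): a dict with "fx", "fy", "cx", "cy" (pixels), "xyz" and "orientation" of the camera in the world; the wrist camera has in their place "T_tool_cam" (4x4, takes a point from camera to tool coordinates, whose origin is the TCP and whose axes are the flange's). Camera axes: x right, y down, z forward; pixel columns grow to the right and rows downward; lengths in m; the calibration is good to about 2 mm. A picture is of the moment at which its call begins: read the wrist's pose just before it. camera_info takes no time and is no camera call.
A pose or a line that the arm cannot do raises env.IKError and nothing moves.
- env.sign_off(): hands the job in; it is judged then, once.
Trained networks look in the newest picture that a camera, given by its name, has taken for a name from the list of things; names that differ only in an ending like _2 or _b are one class to them, and where a whole thing is asked for, a point or a joint stands for the part that bears it (a point fixed in the world has none). Each returns a list of dicts, best first, with "score" (0 to 1); they miss things now and then, are a little off and sometimes report something else, mostly with a low value. They report only what shows in the picture. A call takes as long as a camera call. They do not tell look-alikes from the thing itself.
- env.search_frame(camera, name): "centre" ([x, y, z] in m, in world coordinates, good to about 4 mm: the middle of the surface that is visible of it).
- env.regions_of(camera, name): "region" (384x512 bool, what is visible of it).
- env.mark_of(camera, name): "centre" ([x, y, z] in m, in world coordinates, good to about 4 mm: a listed point, or the origin of a listed thing).
The state is a dict: "time": time; "joint_pos": joint angles; "dq": joint speeds; "effort": joint torques, N m; "ee_pos": TCP position; "eef_rot": TCP orientation; "ft_force": force on the tool from outside, world axes, zero at the start; "wrist_torque": the same for the moment, N m; "opening": finger opening in m; "finger_force": force on a finger pad.
Only numpy, scipy, OpenCV 4.12 (cv2) and the standard library are available. Lean on these libraries where they do the work, as an engineer would, in place of code of your own. Each camera call takes 0.05 s, during which the arm holds its last target. There are 200 camera calls.

### The job

Open the child-proof medicine bottle that stands in the grey caddy: grip its white cap, push it down against its spring until you feel it bottom out, and keep it pressed while you turn it counter-clockwise (seen from above) until you feel its stop; then ease the twist off a little, so that it does not bind, and lift the cap straight off. Finish still holding the cap in the gripper, level, 5 to 10 cm straight above the open mouth, with the bottle left standing in its well and everything else on the console left where it is.

Things in the scene. Friction and masses are not known exactly. Their poses are not given: they have to be found in the camera images.
- cap_center (a point): centre (on the axis, half-way up) of the bottle's white ribbed round cap: 43 mm diameter (24 flat facets), 30 mm high, 32 g; grip it anywhere round the skirt. z is its axis, up; x points along the blue arrow on its top. Under it the shoulder slopes away: fingertips beside the cap may reach 15 mm below its locked lower edge; a 35 N grip holds it firmly.
- cap: the same cap, origin on the axis at the skirt's lower edge, same axes. Locked, it sits 5.5 mm above the neck's bead, three inner lugs sprung up into notches. It starts down at 4 N, then 1.2 N per mm; the lugs leave the notches 3 mm down; at 5.5 mm (about 11 N) it bottoms hard. Unpressed it will not turn or come off; it never turns clockwise from locked.
- bottle_mouth (a point): centre of the mouth (top of the neck) on the cap's axis, hidden under the cap until it is off; the locked cap's centre is 2.5 mm lower. Axes as bottle. Pressed, the cap turns counter-clockwise (under 0.1 N m); it can be lifted from 40 degrees on and meets a firm stop at 62 (5 more or less, with play), where the moment climbs past 0.15 N m; ease back 5 degrees before lifting, lest it bind.
- bottle: the square amber bottle: loose, 0.3 to 0.5 kg, 60 x 60 mm, square part 62 mm high, mouth 110 mm above its underside (the origin), white label with a blue band. z up; x points at the white mark on its shoulder, under the cap's arrow while locked. It has 1.5 mm and 3 degrees of play in its well; the cap has 1.3 mm of sideways play on the neck.
- caddy: grey plastic medicine caddy 73 x 150 x 38 mm, held fast by non-slip pads; origin at the centre of its underside, y along its length. Two open square wells 63 x 63 mm, 32 mm deep, floor 6 mm up, centred 38.5 mm either way along y: the bottle stands in one, the vitamin jar in the other (either way round).
- vitamin_jar: round white jar with green lid, 54 mm diameter, 62 mm high, in the caddy's other well (top about 30 mm lower than the cap's lower edge); origin at its underside. Leave alone.
- remote: white remote control 165 x 42 x 18 mm lying flat; origin at the centre of its underside. Leave alone.
- toy_block: wooden toy block, 45 mm cube; origin at its underside. Leave alone.
- trinket_box: round white and blue ceramic trinket box, 88 mm diameter, 63 mm high with its knob; origin at its underside. Leave alone.
- steel_bowl: steel bowl, 136 mm diameter, 55 mm high; origin at its underside. Leave alone.
- coaster_rack: black plastic rack 96 x 112 mm with square coasters standing in its slots, 96 mm high; origin at its underside. Leave alone.
- pill_organizer: blue weekly pill organizer 168 x 34 x 24 mm lying flat; origin at its underside. Leave alone.
Not all that is in view belongs to the job. Of the things that look like the cap, the smaller one is meant. Leave any green look-alike of the caddy alone.

How it is judged:
On the way, in this order (a step that is already met when the one before it is completed fails the run):
1. the cap is pushed down at least 2.5 mm on the bottle, still unturned (z of cap_center in the frame of bottle_mouth below -0.005 m and angle between the x axis of cap_center and the x axis of bottle_mouth, either way round below 0.35 rad), for 0.05 s.
2. the cap is turned free (40 degrees or more) while still down on the neck (angle between the x axis of cap_center and the x axis of bottle_mouth, either way round above 0.65 rad and z of cap_center in the frame of bottle_mouth below 0.002 m), for 0.1 s.
At the end, for the whole second after the job is handed in: the fingers hold the cap still and level (within 0.2 rad) with its centre 40 to 130 mm above the open mouth and within 30 mm of its axis, touching nothing of the bottle; the bottle stands upright at rest on the floor of its well (z of cap_center in the frame of bottle_mouth between 0.04 and 0.13 m and horizontal distance between cap_center and bottle_mouth below 0.03 m and angle between cap_center's own z axis and vertical below 0.2 rad and linear speed of each of cap, bottle below 0.03 m/s and contact force between the fingers and cap above 1 N and contact force between bottle and cap below 0.05 N and z of bottle in the frame of caddy below 0.01 m and angle between bottle's own z axis and vertical below 0.08 rad); the arm keeps its last pose, push and grip.
It fails at once if the bottle is pulled up out of its well by 20 mm or tipped (z of bottle in the frame of caddy above 0.026 m or angle between bottle's own z axis and vertical above 0.25 rad).
It fails at once if something else on the console is shifted by more than 20 mm (distance of any of vitamin_jar, remote, toy_block, trinket_box, steel_bowl, coaster_rack, pill_organizer from where it was at the start of the episode above 0.02 m).
It also fails if it takes over 45 s, if anything falls off the work surface, if the arm or the gripper's body presses on something with over 40 N, if the wrist force passes 120 N, or if a joint passes its speed limit or range.

## Working session

There is one attempt and no reset: what is moved stays moved. The work goes in short steps, each a Python script; the robot and the scene stay as the last script left them, time stands still between calls to the robot, and variables do not carry over. Pictures are saved under pics/ and viewed, at most 10 in all, crops included, and the job is handed in when it is done.

```bash
mkdir -p pics && ls && python3 - <<'E'
from station import env
import cv2,numpy as np
ims=[]
for c in ["scene","side"]:
    im=env.capture(c); cv2.imwrite(f"pics/{c}0.png",im[...,::-1]); ims.append(im)
    for n in ["cap_center","caddy","vitamin_jar","coaster_rack","bottle"]:
        print(c,n,[(np.round(d["centre"],3),round(d["score"],2)) for d in env.mark_of(c,n)])
a=np.vstack([cv2.resize(i,(400,300)) for i in ims])
cv2.imwrite("pics/both.png",cv2.resize(np.hstack(ims),(800,300))[...,::-1])
for c in ["scene","side"]:print(env.camera_info(c))
print(env.read_state()["time"])
E
```

```text
pics
scene cap_center [(array([0.667, 0.228, 0.024]), 0.88), (array([0.58 , 0.135, 0.115]), 0.5)]
scene caddy [(array([ 0.432,  0.228, -0.   ]), 0.91), (array([ 0.58 ,  0.096, -0.002]), 0.69)]
scene vitamin_jar [(array([0.587, 0.059, 0.006]), 0.72)]
scene coaster_rack [(array([ 0.759, -0.124, -0.004]), 0.74)]
scene bottle [(array([0.575, 0.133, 0.008]), 0.63)]
side cap_center [(array([0.661, 0.225, 0.017]), 0.79), (array([0.58 , 0.135, 0.113]), 0.45)]
side caddy [(array([ 0.582,  0.096, -0.   ]), 0.88), (array([ 0.431,  0.223, -0.002]), 0.63), (array([0.389, 0.402, 0.003]), 0.36)]
side vitamin_jar [(array([0.584, 0.06 , 0.006]), 0.65)]
side coaster_rack [(array([ 0.756, -0.124, -0.002]), 0.83)]
side bottle []
{'fx': 399.5193864931029, 'fy': 399.5193864931029, 'cx': 257.8582736972933, 'cy': 193.2101184839748, 'xyz': array([0.99887902, 0.57945724, 1.02663894]), 'orientation': array([-0.85771417, -2.65585603,  0.92651887])}
{'fx': 485.3109898521357, 'fy': 485.3109898521357, 'cx': 263.2301083298688, 'cy': 195.7282223520775, 'xyz': array([ 0.51167341, -1.15138729,  0.92847843]), 'orientation': array([-2.18898384,  0.07811659, -0.02841734])}
0.6
```

View pics/scene0.png

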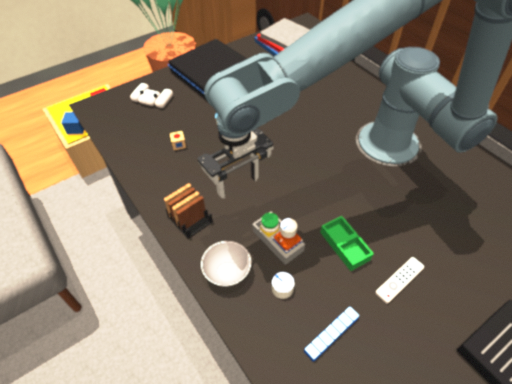

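View pics/side0.png

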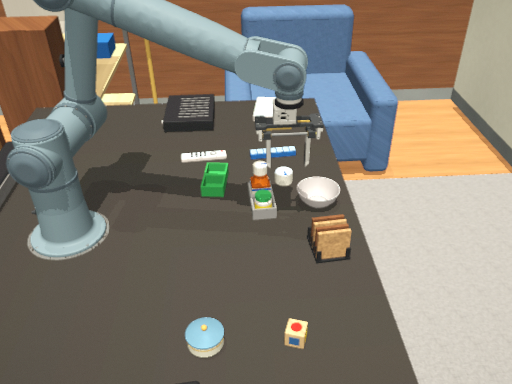

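The cap look-alikes in the scene picture are the white cap on the amber bottle in the grey caddy at about (289,227) and a larger white cap lying on the table at (283,285). The first is meant: it is smaller, sits on the bottle, and its z of 0.115 matches. The green tray at (347,243) is the caddy look-alike. I'll confirm from near with the wrist camera.

```bash
cat > h.py <<'E'
from station import env
import cv2,numpy as np
from scipy.spatial.transform import Rotation as R
def rot(yaw): # tool down; tool x at yaw in the world
    return (R.from_euler('z',yaw)*R.from_euler('x',np.pi)).as_rotvec()
def wcam():
    s=env.read_state(); T=np.eye(4); T[:3,:3]=R.from_rotvec(s["eef_rot"]).as_matrix(); T[:3,3]=s["ee_pos"]
    i=env.camera_info("wrist"); return i,T@i["T_tool_cam"],env.capture("wrist")
def ray(i,T,uv,z):
    d=T[:3,:3]@[(uv[0]-i["cx"])/i["fx"],(uv[1]-i["cy"])/i["fy"],1]; return T[:3,3]+d*(z-T[2,3])/d[2]
def proj(i,T,p):
    c=T[:3,:3].T@(np.asarray(p)-T[:3,3]); return np.array([c[0]*i["fx"]/c[2]+i["cx"],c[1]*i["fy"]/c[2]+i["cy"]])
E
python3 - <<'E'
from h import *
s=env.read_state(); print(R.from_rotvec(s["eef_rot"]).as_matrix().round(2).tolist())
print(env.camera_info("wrist")["T_tool_cam"].round(3).tolist())
yaw=np.arctan2(*R.from_rotvec(s["eef_rot"]).as_matrix()[[1,0],0])
env.move_ptp([0.58,0.135,0.25],rot(yaw))
i,T,im=wcam()
for n in ["cap_center","bottle"]:
    print([(np.round(d["centre"],4),round(d["score"],2)) for d in env.mark_of("wrist",n)])
for k,d in enumerate(env.regions_of("wrist","cap_center")):
    m=d["region"]; print(d["score"],m.sum(),[ (x.min(),x.max()) for x in np.nonzero(m)[::-1]])
print(proj(i,T,[.58,.135,.1285]),env.read_state()["joint_pos"],env.read_state()["time"],yaw)
cv2.imwrite("pics/w1.png",im[...,::-1])
u,v=proj(i,T,[.58,.135,.1285]).astype(int)
c=im[max(0,v-110):v+110,max(0,u-110):u+110]
cv2.imwrite("pics/w1c.png",cv2.resize(c,None,fx=2.5,fy=2.5,interpolation=cv2.INTER_CUBIC)[...,::-1]); print(u,v)
E
```

```text
[[-0.0, 1.0, -0.0], [1.0, 0.0, 0.0], [0.0, -0.0, -1.0]]
[[-0.001, -0.972, -0.234, 0.066], [1.0, -0.001, -0.0, -0.001], [0.0, -0.234, 0.972, -0.181], [0.0, 0.0, 0.0, 1.0]]
[(array([0.5812, 0.1359, 0.1156]), 0.85), (array([0.6671, 0.2276, 0.0157]), 0.76)]
[(array([0.5796, 0.1358, 0.0092]), 0.88), (array([0.7586, 0.0969, 0.0044]), 0.59)]
0.98 1813 [(np.int64(236), np.int64(281)), (np.int64(157), np.int64(206))]
0.61 2451 [(np.int64(306), np.int64(362)), (np.int64(59), np.int64(112))]
[259.65955632 182.92999671] [ 3.61153681e-02  8.63089148e-02  1.65663465e+00 -1.82619431e-04
  1.40004684e+00  3.81890246e-02] 1.475 1.5708031958527873
259 182
```

View pics/w1c.png

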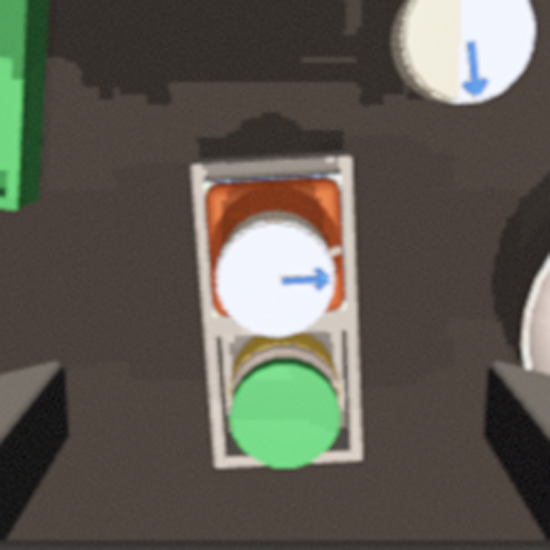

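The crop confirms it: the smaller cap sits on the amber bottle at crop (276,277), full image (259,183). Its blue arrow points along world +x, about 3° counter-clockwise, over the white shoulder mark. The larger cap is at top right, and the green jar lid is at crop (285,413). Next I refine the position from nearer.

```bash
python3 - <<'E'
from h import *
def fit(tag):
    i,T,im=wcam()
    hsv=cv2.cvtColor(im,cv2.COLOR_RGB2HSV).astype(int)
    u0,v0=proj(i,T,[.58,.135,.1285])
    r=0.0215*i["fx"]/abs(T[2,3]-.1285)
    m=((im[...,2]>=im[...,0].astype(int)-2)&(im.min(2)>200)|((hsv[...,0]>95)&(hsv[...,0]<125)&(hsv[...,1]>60)&(hsv[...,2]>150))).astype(np.uint8)
    yy,xx=np.mgrid[:384,:512]; m[np.hypot(xx-u0,yy-v0)>1.6*r]=0
    m=cv2.morphologyEx(m,cv2.MORPH_OPEN,np.ones((3,3)))
    c=max(cv2.findContours(m,0,2)[0],key=cv2.contourArea)
    (u,v),rr=cv2.minEnclosingCircle(c); M=cv2.moments(c)
    uc=(M["m10"]/M["m00"],M["m01"]/M["m00"])
    print(tag,r,rr,np.sqrt(M["m00"]/np.pi),ray(i,T,(u,v),.1285).round(4),ray(i,T,uc,.1285).round(4),
      [(np.round(d["centre"],4),round(d["score"],2)) for d in env.mark_of("wrist","cap_center")])
    b=((hsv[...,0]>95)&(hsv[...,0]<125)&(hsv[...,1]>60)&(hsv[...,2]>120)&(m>0))
    p=np.argwhere(b)[:,::-1]; w=np.array([ray(i,T,q,.1285)[:2] for q in p]); 
    e=np.linalg.svd(w-w.mean(0))[2][0]; print("arrow",len(p),w.mean(0).round(4),np.degrees(np.arctan2(e[1],e[0])))
    return im
fit("hi")
yaw=np.pi/2+np.radians(2.8)
env.move_ptp([.580,.135,.20],rot(yaw)); fit("mid")
env.move_ptp([.580,.135,.165],rot(yaw)); im=fit("lo")
cv2.imwrite("pics/w2.png",im[...,::-1]); s=env.read_state(); print(s["time"],s["ee_pos"],s["ft_force"])
E
```

```text
hi 24.07908122323501 23.207847595214844 22.208583220047686 [0.5793 0.1347 0.1285] [0.5789 0.1346 0.1285] [(array([0.6646, 0.2276, 0.0169]), 0.81), (array([0.5801, 0.1372, 0.1162]), 0.64)]
arrow 67 [0.5914 0.1346] -175.47078688474411
mid 28.9309706339647 27.629352569580078 26.393582286480665 [0.5793 0.1348 0.1285] [0.579  0.1345 0.1285] [(array([0.6669, 0.227 , 0.0135]), 0.78), (array([0.5816, 0.137 , 0.1149]), 0.74), (array([0.5866, 0.0556, 0.0093]), 0.32)]
arrow 100 [0.5919 0.1343] -178.02138067931745
lo 33.36040461381596 31.54120445251465 27.70854462932514 [0.5792 0.1345 0.1285] [0.5791 0.1316 0.1285] [(array([0.6678, 0.2279, 0.0146]), 0.68), (array([0.5813, 0.1353, 0.1123]), 0.64)]
arrow 147 [0.592  0.1343] -177.06480275499104
2.3583 [0.58104568 0.13507827 0.16714143] [ 0.06782239 -0.43538424  0.17821035]
```

View pics/w2.png

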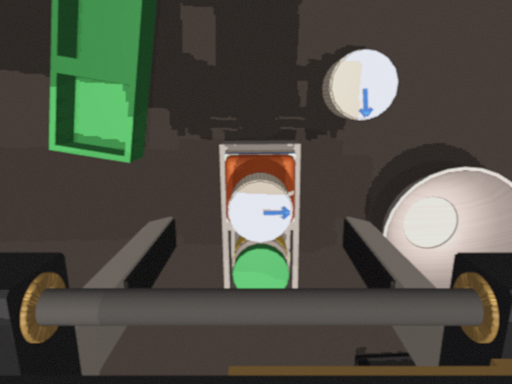

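The wrist view shows the cap at (260,208), midway between the fingers, with its arrow pointing right. The position is about (0.5797, 0.1350), so I descend and grip.

```bash
python3 - <<'E'
from h import *
def st(t):
    s=env.read_state(); print(t,round(s["time"],2),s["ee_pos"].round(4),"F",s["ft_force"].round(2),"M",s["wrist_torque"].round(3),"o",round(s["opening"],4),"ff",np.round(s["finger_force"],1))
yaw=np.pi/2+np.radians(2.8)
env.move_ptp([.5797,.135,.15],rot(yaw)); env.pause(.2)
print(env.move_l([.5797,.135,.0945],velocity=.06,until_force=8)); env.pause(.3); st("down")
env.command_gripper(0.05,5); st("pre")
env.command_gripper(0.02,35); env.pause(.3); st("grip")
E
```

```text
False
down 4.18 [0.5799 0.135  0.0948] F [ 0.39 -0.52 -0.01] M [ 0.01  -0.002 -0.006] o 0.0941 ff 0.0
pre 5.01 [0.5797 0.135  0.0945] F [-0.57 -0.64  0.54] M [ 0.006  0.043 -0.009] o 0.0499 ff 0.0
grip 5.6 [0.5798 0.135  0.0945] F [ 0.99  0.45 -1.25] M [-0.004 -0.31  -0.006] o 0.0424 ff 35.0
```

```bash
cat >> h.py <<'E'
def st(t):
    s=env.read_state(); print(t,round(s["time"],2),s["ee_pos"].round(4),"F",s["ft_force"].round(2),"M",s["wrist_torque"].round(3),"o",round(s["opening"],4),"ff",np.round(s["finger_force"],1)); return s
E
python3 - <<'E'
from h import *
for k in range(1,9):
    hit=env.move_l([.5797,.135,.0945-.001*k],velocity=.01); env.pause(.1); s=st(k)
    if s["ft_force"][2]>16: break
E
```

```text
1 5.95 [0.58   0.135  0.0941] F [-0.49 -0.17  4.61] M [ 0.008  0.062 -0.045] o 0.0427 ff 35.0
2 6.3 [0.58  0.135 0.093] F [-0.16 -0.73  5.88] M [ 0.007  0.109 -0.037] o 0.0429 ff 35.0
3 6.65 [0.5801 0.135  0.0921] F [-1.    0.46  5.96] M [-0.018  0.187 -0.026] o 0.0424 ff 35.0
4 7.0 [0.58   0.135  0.0913] F [-0.8  -0.6   7.01] M [-0.034  0.323 -0.017] o 0.0426 ff 35.0
5 7.35 [0.5801 0.135  0.0905] F [-2.59 -0.25  8.91] M [-0.024  0.417 -0.072] o 0.0426 ff 35.0
6 7.7 [0.5801 0.135  0.0897] F [-3.04 -0.54  8.95] M [-0.038  0.455  0.01 ] o 0.0429 ff 35.0
7 8.05 [0.5801 0.135  0.0889] F [-3.02 -1.16 10.98] M [-0.077  0.539  0.034] o 0.0427 ff 35.0
8 8.4 [0.5802 0.135  0.0889] F [-5.97 -0.3  15.49] M [-0.135  1.151  0.011] o 0.0427 ff 35.0
```

```bash
python3 - <<'E'
from h import *
y0=np.pi/2+np.radians(2.8)
for a in list(range(4,49,4))+list(range(50,76,2)):
    env.move_ptp([.5797,.135,.0862],rot(y0+np.radians(a))); env.pause(.12)
    s=st(a); m=R.from_rotvec(s["eef_rot"]).as_matrix(); print("   act",round(np.degrees(np.arctan2(m[1,0],m[0,0])-y0),1))
    if abs(s["wrist_torque"][2])>.17 or not 8<s["ft_force"][2]<35: break
E
```

```text
4 8.77 [0.5809 0.1351 0.0889] F [-4.12  0.33 15.29] M [-0.04   0.824  0.075] o 0.043 ff 35.0
   act 4.0
8 9.13 [0.5811 0.1353 0.0889] F [-2.36  0.89 14.89] M [0.048 0.68  0.072] o 0.0425 ff 35.0
   act 8.0
12 9.5 [0.5811 0.1354 0.0889] F [-3.21  1.11 14.58] M [0.111 0.71  0.07 ] o 0.0429 ff 35.0
   act 12.0
16 9.87 [0.5811 0.1355 0.0889] F [-3.23  1.6  14.14] M [0.173 0.687 0.053] o 0.0427 ff 35.0
   act 16.0
20 10.23 [0.5811 0.1355 0.0889] F [-2.9   1.65 14.47] M [0.208 0.621 0.055] o 0.0426 ff 35.0
   act 20.0
24 10.6 [0.5811 0.1355 0.0889] F [-3.4   1.2  14.68] M [0.232 0.646 0.056] o 0.0423 ff 35.0
   act 24.0
28 10.97 [0.5812 0.1355 0.0889] F [-2.93  1.02 14.21] M [0.19  0.623 0.054] o 0.0426 ff 35.0
   act 28.0
32 11.33 [0.5812 0.1355 0.0889] F [-2.12  1.65 13.6 ] M [0.166 0.593 0.085] o 0.0427 ff 35.0
   act 32.0
36 11.7 [0.5813 0.1354 0.0889] F [-2.93  2.12 14.44] M [0.169 0.488 0.08 ] o 0.0425 ff 35.0
   act 36.0
40 12.07 [0.5814 0.1354 0.089 ] F [-2.84  0.76 13.8 ] M [0.136 0.489 0.005] o 0.0428 ff 35.0
   act 40.0
44 12.43 [0.5815 0.1354 0.0889] F [-1.81  0.1  13.35] M [0.
[... 194 characters left out ...]
78 13.04] M [0.159 0.236 0.024] o 0.0425 ff 35.0
   act 50.0
52 13.53 [0.5817 0.1354 0.0889] F [-0.87  0.65 12.58] M [0.193 0.204 0.05 ] o 0.0429 ff 35.0
   act 52.0
54 13.9 [0.5817 0.1353 0.0889] F [-1.59  0.95 12.42] M [0.123 0.208 0.075] o 0.0426 ff 35.0
   act 54.0
56 14.27 [0.5817 0.1353 0.0889] F [-0.26  0.87 13.35] M [ 0.134  0.165 -0.038] o 0.0426 ff 35.0
   act 56.0
58 14.63 [0.5816 0.1353 0.0889] F [-1.31  1.25 12.5 ] M [ 0.103  0.274 -0.064] o 0.0427 ff 35.0
   act 58.0
60 15.0 [0.5816 0.1353 0.0889] F [-0.69  0.42 13.58] M [ 0.124  0.389 -0.123] o 0.0426 ff 35.0
   act 60.0
62 15.37 [0.5817 0.1353 0.0889] F [-0.55  0.33 13.11] M [ 0.118  0.289 -0.179] o 0.0425 ff 35.0
   act 62.0
```

```bash
python3 - <<'E'
from h import *
y0=np.pi/2+np.radians(2.8)
for a in (64,66):
    env.move_ptp([.5797,.135,.0862],rot(y0+np.radians(a))); env.pause(.15); s=st(a)
    if s["wrist_torque"][2]<-.22: break
i,T,im=wcam()
u,v=proj(i,T,[.581,.135,.123]).astype(int)
cv2.imwrite("pics/w3.png",cv2.resize(im[max(0,v-90):v+90,max(0,u-110):u+110],None,fx=3,fy=3)[...,::-1]); print(u,v)
E
```

```text
64 15.77 [0.5814 0.1353 0.0889] F [-2.69  0.26 13.81] M [ 0.139  0.454 -0.265] o 0.0427 ff 35.0
261 256
```

View pics/w3.png

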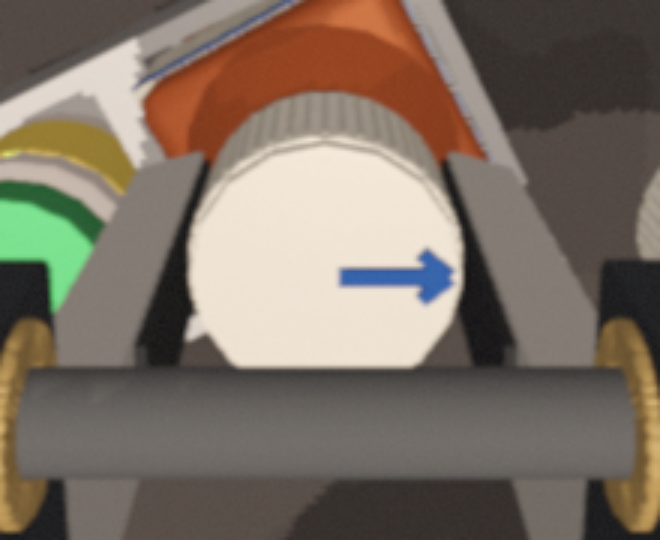

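The arrow at (400,277) in the crop still lies along the closing line, so there was no slip. It has turned about 64° from the bottle's sides, and the moment has climbed past −0.26, so this is the stop. I'll ease back and lift.

```bash
python3 - <<'E'
from h import *
y0=np.pi/2+np.radians(2.8)
for a in (60,56):
    env.move_ptp([.5797,.135,.0862],rot(y0+np.radians(a))); env.pause(.15); s=st(a)
x,y=s["ee_pos"][:2]
for z in (.090,.092,.094,.096,.099,.103,.108,.114,.120):
    env.move_l([x-.0006,y,z],velocity=.02); env.pause(.12); s=st(z)
    if s["ft_force"][2]<-2.5: print("bind"); break
E
```

```text
60 16.22 [0.5817 0.1352 0.0889] F [-1.41  0.59 13.3 ] M [ 0.064  0.304 -0.083] o 0.0426 ff 35.0
56 16.62 [0.5818 0.1351 0.0889] F [-0.7   0.46 12.95] M [ 0.04   0.207 -0.097] o 0.0426 ff 35.0
0.09 17.09 [0.5817 0.1351 0.091 ] F [-1.65  0.28  7.62] M [-0.005  0.196 -0.018] o 0.0424 ff 35.0
0.092 17.46 [0.5817 0.1351 0.0927] F [0.04 0.1  5.63] M [ 0.082  0.022 -0.035] o 0.0426 ff 35.0
0.094 17.82 [0.5817 0.1351 0.0942] F [ 0.69 -0.14  2.95] M [ 0.111 -0.403 -0.022] o 0.0428 ff 35.0
0.096 18.19 [0.5805 0.135  0.0955] F [-1.45 -0.31  0.89] M [ 0.068 -0.011 -0.017] o 0.0427 ff 35.0
0.099 18.61 [0.581  0.1351 0.0988] F [ 0.01  0.12 -0.43] M [ 0.019 -0.048 -0.03 ] o 0.0425 ff 35.0
0.103 19.07 [0.5812 0.1351 0.103 ] F [ 0.29 -0.53 -0.22] M [ 0.057 -0.099 -0.044] o 0.0425 ff 35.0
0.108 19.59 [0.5812 0.1351 0.108 ] F [-0.73 -0.27  1.13] M [ 0.081 -0.062 -0.052] o 0.0427 ff 35.0
0.114 20.16 [0.5811 0.1351 0.1139] F [ 0.05 -0.53 -0.18] M [ 0.123 -0.097 -0.021] o 0.0424 ff 35.0
0.12 20.73 [0.5811 0.1351 0.1199] F [-0.04  0.54  0.42] M [ 0.069 -0.084 -0.038] o 0.0425 ff 35.0
```

```bash
python3 - <<'E'
from h import *
env.move_l([.5811,.1351,.170],velocity=.06); env.pause(.4); st("up")
a,b=env.capture("side"),env.capture("scene")
ca=cv2.resize(a[120:240,200:340],(560,480)); cb=cv2.resize(b[150:290,210:350],(480,480))
cv2.imwrite("pics/up.png",cv2.resize(np.hstack([ca,cb]),(800,370))[...,::-1])
for c in ("side","scene"):
  for n in ("cap_center","bottle_mouth","bottle"): print(c,n,[(np.round(d["centre"],3),round(d["score"],2)) for d in env.mark_of(c,n)])
E
```

```text
up 22.11 [0.581  0.1351 0.1698] F [-0.38 -0.71 -0.56] M [-0.001 -0.084 -0.042] o 0.0429 ff 35.0
side cap_center [(array([0.581, 0.133, 0.193]), 0.66), (array([0.661, 0.224, 0.02 ]), 0.61)]
side bottle_mouth [(array([0.582, 0.134, 0.118]), 0.6)]
side bottle [(array([0.577, 0.134, 0.007]), 0.74)]
scene cap_center [(array([ 0.421, -0.434,  0.002]), 0.6), (array([0.665, 0.224, 0.022]), 0.59), (array([0.578, 0.131, 0.005]), 0.53)]
scene bottle_mouth [(array([ 0.76 ,  0.094, -0.001]), 0.63), (array([0.58 , 0.137, 0.113]), 0.6), (array([0.583, 0.096, 0.001]), 0.35)]
scene bottle [(array([0.58 , 0.133, 0.004]), 0.69), (array([0.587, 0.06 , 0.006]), 0.65)]
```

View pics/up.png

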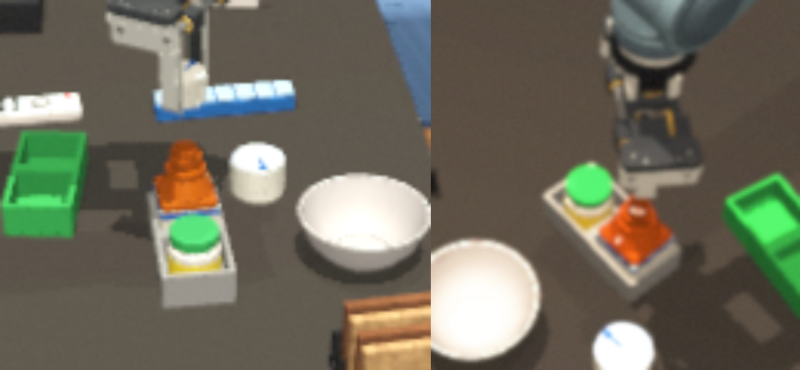

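The picture shows the open bottle standing in its well, with its mouth at (185,150) in the left crop. The cap is in the fingers above it at (190,90), about 73 mm up by the estimates, and nothing else has moved.

```bash
python3 -c "
from station import env
print(env.sign_off())"
```

```text
the job is handed in; nothing more can be done
None
```

The cap was pressed, turned to its stop, eased back and lifted off. I handed the job in with the gripper holding the cap about 73 mm above the open mouth and the bottle standing in its well; no verdict came back.

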